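# Assemble lined paint cups on the drip stand

### The arm

A 7-joint arm with a two-finger parallel gripper is mounted at the origin on a cart in front of the work surface, level with it; the furniture and walls round the work are solid. World frame = base frame: x ahead of the robot, y to its left, z up, the work surface at z = 0. Lengths are in m, angles in rad, forces in N, time in s.
With the tool pointing down it reaches from about 0.425 to 0.975 m from the base axis. Payload 16.7 kg.
Tool frame: the origin (TCP) lies between the finger pads; the fingertips stand 14 mm ahead of it and the grasp point (between the pads) lies 5 mm behind it; z points along the fingers, y is the line along which they close (so a half turn about z gives the same grasp; the last joint's range is limited). The gripper opens to 85 mm and grips with 20 to 120 N. Pads are 22 mm wide; open, the fingers measure 114 mm over their backs; the gripper's body (76 mm by 85 mm) begins 54 mm behind the grasp point. The pads swing forward as they close: fully open they stand 13 mm farther back than shut.
Start: joints at [0.981, 0.426, 0.074, 1.606, -0.034, 1.111, -0.067], TCP at [0.288, -0.61, 0.245] pointing down, gripper open.
Joint ranges: [-2.85, 2.85], [-0.5, 2.14], [-1.23, 1.37], [0.21, 2.46], [-1.02, 4.16], [0.16, 2.05], [-2.73, 2.73]. Speed limits (rad/s): [1.89, 1.89, 2.39, 2.39, 3.01, 3.01, 3.01].

### API

Orientations are given as [roll, pitch, yaw] about the fixed x, y, z axes, in that order (R = Rz(yaw) Ry(pitch) Rx(roll)).
In Python, from workcell import goto, movel, goto_joints, gripper_to, hold, solve_ik, get_obs, capture, camera_params, PlanningError, finish_job gives the robot as it stands. Calls block until the motion is done:
- goto(position, orientation): joint-space move of the TCP to a pose.
- movel(position, ori=None, feed=0.15): straight line of the TCP; ori=None keeps the orientation; feed is the mean speed in m/s.
- goto_joints(angles): joint-space move.
- gripper_to(opening, f_grip=None): opening from 0.0 (shut) to 1.0 (fully open); f_grip is the grip in N (None keeps the last); returns when the fingers have stopped.
- hold(seconds).
- solve_ik(position, orientation): joint angles nearest the present ones, or None.
- get_obs(): the state.
- capture(name): name is "scene" or "side" or "wrist"; returns (picture, depth): 400x640x3 uint8, red, green, blue; 400x640 float32, m along the optical axis (not along the pixel's ray), 0 where there is no reading.
- camera_params(name): a dict with "fov_y" (degrees; the focal length in pixels is half the picture's height over the tangent of half this angle, whatever the lens; pixels are square), "cx", "cy" (the principal point, pixels), "k1" (the pictures are not rectified: a ray, as slopes to the right and down, at radius r is drawn at 1 + k1 r^2 times it, then the intrinsics apply), "camera_from_world" (4x4, takes a point from world to camera coordinates). Camera axes: x right, y down, z forward; pixel columns grow to the right and rows downward; lengths in m; the calibration is good to about 2 mm. A picture is of the moment at which its call begins: read the wrist's pose just before it. camera_params takes no time and is no camera call; for the wrist camera it gives the pose at the moment of the call.
A pose or a line that the arm cannot do raises PlanningError and nothing moves.
- finish_job(): hands the job in; it is judged then, once.
The state is a dict: "clock": time; "qpos": joint angles; "qvel": joint speeds; "effort": joint torques, N m; "eef_pos": TCP position; "tcp_rot": TCP orientation; "force": force on the tool from outside, world axes, zero at the start; "moment": the same for the moment, N m; "grip_width": opening from 0.0 (shut) to 1.0 (fully open); "grasp_force": force on a finger pad.
Only numpy, scipy, OpenCV 4.12 (cv2) and the standard library are available. Lean on these libraries where they do the work, as an engineer would, in place of code of your own. Each camera call takes 0.05 s, during which the arm holds its last target. There are 200 camera calls.

### The job

Get the paint cups ready for filling: stand every white mixing cup upright and centred on a post of its own on the drip stand, with a green tapered liner nested fully home in it (its flange flat on the cup's rim) and an yellow filter lid nested fully home in the liner (its flange flat on the liner's top edge). There may be two or three such cups (not the two far off at the right end of the table); liners and lids left over are not needed. Do not disturb the two small bottles.

Things in the scene. Friction and masses are not known exactly. Their poses are not given: they have to be found in the camera images.
- post_0 (a point): centre of the flat round top face of the left (+y) post of the drip stand. The stand is fixed: an aluminium tray 100 x 340 x 14 mm on the table, long side along the point's y, with three slim posts 110 mm apart along y; each ends in a black rubber disc 34 mm across whose top face is 60 mm above the table. z is up; x points along the tray's short side, roughly away from the robot
- post_1 (a point): centre of the flat round top face of the middle post of the drip stand. The stand is fixed: an aluminium tray 100 x 340 x 14 mm on the table, long side along the point's y, with three slim posts 110 mm apart along y; each ends in a black rubber disc 34 mm across whose top face is 60 mm above the table. z is up; x points along the tray's short side, roughly away from the robot
- post_2 (a point): centre of the flat round top face of the right (-y) post of the drip stand. The stand is fixed: an aluminium tray 100 x 340 x 14 mm on the table, long side along the point's y, with three slim posts 110 mm apart along y; each ends in a black rubber disc 34 mm across whose top face is 60 mm above the table. z is up; x points along the tray's short side, roughly away from the robot
- cup_a_mid (a point): white open tapered mixing cup a, 48 mm tall, outside 42 mm across at the foot, 57 mm at the beaded rim, 2 mm walls, inside about 37 mm across at the floor and 49 at the mouth, 80 g, upright at the start; some starts have only two of the three cups. Point: on its axis half-way up, 24 mm above its underside; z points up to the mouth
- cup_b_mid (a point): white open tapered mixing cup b, 48 mm tall, outside 42 mm across at the foot, 57 mm at the beaded rim, 2 mm walls, inside about 37 mm across at the floor and 49 at the mouth, 80 g, upright at the start; some starts have only two of the three cups. Point: on its axis half-way up, 24 mm above its underside; z points up to the mouth
- cup_c_mid (a point): white open tapered mixing cup c, 48 mm tall, outside 42 mm across at the foot, 57 mm at the beaded rim, 2 mm walls, inside about 37 mm across at the floor and 49 at the mouth, 80 g, upright at the start; some starts have only two of the three cups. Point: on its axis half-way up, 24 mm above its underside; z points up to the mouth
- liner_a_mid (a point): green open liner a, 62 mm tall, tapered: 33 mm across at the foot, 51 at the top; flange 54 mm across from 43 to 46 mm up; grip it by the 16 mm collar above (46-51 mm across). Home in a cup, the flange lies on the rim, this point 12 mm above the cup's, with 1-2 mm play. 50 g, weighted foot, upright at the start. Point: on its axis half-way up, 31 mm above its underside; z up to the mouth
- liner_b_mid (a point): green open liner b, 62 mm tall, tapered: 33 mm across at the foot, 51 at the top; flange 54 mm across from 43 to 46 mm up; grip it by the 16 mm collar above (46-51 mm across). Home in a cup, the flange lies on the rim, this point 12 mm above the cup's, with 1-2 mm play. 50 g, weighted foot, upright at the start. Point: on its axis half-way up, 31 mm above its underside; z up to the mouth
- liner_c_mid (a point): green open liner c, 62 mm tall, tapered: 33 mm across at the foot, 51 at the top; flange 54 mm across from 43 to 46 mm up; grip it by the 16 mm collar above (46-51 mm across). Home in a cup, the flange lies on the rim, this point 12 mm above the cup's, with 1-2 mm play. 50 g, weighted foot, upright at the start. Point: on its axis half-way up, 31 mm above its underside; z up to the mouth
- lid_a_mid (a point): yellow filter lid a, 56 mm tall: tapered plug, 34 mm across at the foot, 41 at 28 mm up; flange 52 mm across, 28-32 mm up; spout 24 mm across above it, to grip. Home in a liner, the flange lies on its top edge, this point 31 mm above the liner's (43 above the cup's), with 1-2 mm play. 50 g, weighted foot, upright at the start. Point: on its axis half-way up, 28 mm above its underside; z up to the spout
- lid_b_mid (a point): yellow filter lid b, 56 mm tall: tapered plug, 34 mm across at the foot, 41 at 28 mm up; flange 52 mm across, 28-32 mm up; spout 24 mm across above it, to grip. Home in a liner, the flange lies on its top edge, this point 31 mm above the liner's (43 above the cup's), with 1-2 mm play. 50 g, weighted foot, upright at the start. Point: on its axis half-way up, 28 mm above its underside; z up to the spout
- lid_c_mid (a point): yellow filter lid c, 56 mm tall: tapered plug, 34 mm across at the foot, 41 at 28 mm up; flange 52 mm across, 28-32 mm up; spout 24 mm across above it, to grip. Home in a liner, the flange lies on its top edge, this point 31 mm above the liner's (43 above the cup's), with 1-2 mm play. 50 g, weighted foot, upright at the start. Point: on its axis half-way up, 28 mm above its underside; z up to the spout
- amber_bottle_mid (a point): small amber bottle with a white cap, 27 mm across, 66 mm tall, a bystander standing among the parts; point half-way up its axis
- brown_bottle_mid (a point): small brown bottle with a blue cap, 28 mm across, 78 mm tall, a bystander standing among the parts; point half-way up its axis
Not all that is in view belongs to the job. What is shaped like the part that bears cup_c_mid but black is not meant.

How it is judged:
At the end, for the whole second after the job is handed in: Every cup present is upright on a post within 10 mm of its centre; in each a liner is seated and in that a lid, each within 3 mm of its home height and 4 mm of the cup's axis; all axes within 0.07 rad of vertical; all let go (((horizontal distance between cup_a_mid and post_0 below 0.01 m and z of cup_a_mid in the frame of post_0 between 0.02 and 0.028 m) or (horizontal distance between cup_a_mid and post_1 below 0.01 m and z of cup_a_mid in the frame of post_1 between 0.02 and 0.028 m) or (horizontal distance between cup_a_mid and post_2 below 0.01 m and z of cup_a_mid in the frame of post_2 between 0.02 and 0.028 m)) and angle between each of cup_a_mid, cup_b_mid, cup_c_mid's own z axis and vertical below 0.07 rad and ((horizontal distance between liner_a_mid and cup_a_mid below 0.004 m and z of liner_a_mid in the frame of cup_a_mid between 0.009 and 0.015 m and angle between liner_a_mid's own z axis and vertical below 0.07 rad) or (horizontal distance between liner_b_mid and cup_a_mid below 0.004 m and z of liner_b_mid in the frame of cup_a_mid between 0.009 and 0.015 m and angle between liner_b_mid's own z axis and vertical below 0.07 rad) or (horizontal distance between liner_c_mid and cup_a_mid below 0.004 m and z of liner_c_mid in the frame of cup_a_mid between 0.009 and 0.015 m and angle between liner_c_mid's own z axis and vertical below 0.07 rad)) and ((horizontal distance between lid_a_mid and cup_a_mid below 0.004 m and z of lid_a_mid in the frame of cup_a_mid between 0.04 and 0.046 m and angle between lid_a_mid's own z axis and vertical below 0.07 rad) or (horizontal distance between lid_b_mid and cup_a_mid below 0.004 m and z of lid_b_mid in the frame of cup_a_mid between 0.04 and 0.046 m and angle between lid_b_mid's own z axis and vertical below 0.07 rad) or (horizontal distance between lid_c_mid and cup_a_mid below 0.004 m and z of lid_c_mid in the frame of cup_a_mid between 0.04 and 0.046 m and angle between lid_c_mid's own z axis and vertical below 0.07 rad)) and ((horizontal distance between cup_b_mid and post_0 below 0.01 m and z of cup_b_mid in the frame of post_0 between 0.02 and 0.028 m) or (horizontal distance between cup_b_mid and post_1 below 0.01 m and z of cup_b_mid in the frame of post_1 between 0.02 and 0.028 m) or (horizontal distance between cup_b_mid and post_2 below 0.01 m and z of cup_b_mid in the frame of post_2 between 0.02 and 0.028 m)) and ((horizontal distance between liner_a_mid and cup_b_mid below 0.004 m and z of liner_a_mid in the frame of cup_b_mid between 0.009 and 0.015 m and angle between liner_a_mid's own z axis and vertical below 0.07 rad) or (horizontal distance between liner_b_mid and cup_b_mid below 0.004 m and z of liner_b_mid in the frame of cup_b_mid between 0.009 and 0.015 m and angle between liner_b_mid's own z axis and vertical below 0.07 rad) or (horizontal distance between liner_c_mid and cup_b_mid below 0.004 m and z of liner_c_mid in the frame of cup_b_mid between 0.009 and 0.015 m and angle between liner_c_mid's own z axis and vertical below 0.07 rad)) and ((horizontal distance between lid_a_mid and cup_b_mid below 0.004 m and z of lid_a_mid in the frame of cup_b_mid between 0.04 and 0.046 m and angle between lid_a_mid's own z axis and vertical below 0.07 rad) or (horizontal distance between lid_b_mid and cup_b_mid below 0.004 m and z of lid_b_mid in the frame of cup_b_mid between 0.04 and 0.046 m and angle between lid_b_mid's own z axis and vertical below 0.07 rad) or (horizontal distance between lid_c_mid and cup_b_mid below 0.004 m and z of lid_c_mid in the frame of cup_b_mid between 0.04 and 0.046 m and angle between lid_c_mid's own z axis and vertical below 0.07 rad)) and ((horizontal distance between cup_c_mid and post_0 below 0.01 m and z of cup_c_mid in the frame of post_0 between 0.02 and 0.028 m) or (horizontal distance between cup_c_mid and post_1 below 0.01 m and z of cup_c_mid in the frame of post_1 between 0.02 and 0.028 m) or (horizontal distance between cup_c_mid and post_2 below 0.01 m and z of cup_c_mid in the frame of post_2 between 0.02 and 0.028 m)) and ((horizontal distance between liner_a_mid and cup_c_mid below 0.004 m and z of liner_a_mid in the frame of cup_c_mid between 0.009 and 0.015 m and angle between liner_a_mid's own z axis and vertical below 0.07 rad) or (horizontal distance between liner_b_mid and cup_c_mid below 0.004 m and z of liner_b_mid in the frame of cup_c_mid between 0.009 and 0.015 m and angle between liner_b_mid's own z axis and vertical below 0.07 rad) or (horizontal distance between liner_c_mid and cup_c_mid below 0.004 m and z of liner_c_mid in the frame of cup_c_mid between 0.009 and 0.015 m and angle between liner_c_mid's own z axis and vertical below 0.07 rad)) and ((horizontal distance between lid_a_mid and cup_c_mid below 0.004 m and z of lid_a_mid in the frame of cup_c_mid between 0.04 and 0.046 m and angle between lid_a_mid's own z axis and vertical below 0.07 rad) or (horizontal distance between lid_b_mid and cup_c_mid below 0.004 m and z of lid_b_mid in the frame of cup_c_mid between 0.04 and 0.046 m and angle between lid_b_mid's own z axis and vertical below 0.07 rad) or (horizontal distance between lid_c_mid and cup_c_mid below 0.004 m and z of lid_c_mid in the frame of cup_c_mid between 0.04 and 0.046 m and angle between lid_c_mid's own z axis and vertical below 0.07 rad))); the robot touches nothing.
It fails at once if the amber bottle is shifted by more than 30 mm or knocked over (distance of amber_bottle_mid from where it was at the start of the episode above 0.03 m or angle between amber_bottle_mid's own z axis and vertical above 0.5 rad).
It fails at once if the brown bottle is shifted by more than 30 mm or knocked over (distance of brown_bottle_mid from where it was at the start of the episode above 0.03 m or angle between brown_bottle_mid's own z axis and vertical above 0.5 rad).
Of cup_a, cup_b, cup_c only 2 to 3 are there at a start; the rules pass over those that are not, and their reading is None.
At some moment in a run one of liner_a, liner_b, liner_c, lid_a, lid_b, lid_c may be knocked a few centimetres aside while the robot is not near it.
It also fails if it takes over 210 s, if anything falls off the work surface, if the arm or the gripper's body presses on something with over 40 N, if the wrist force passes 120 N, or if a joint passes its speed limit or range.

## Working session

There is one attempt and no reset: what is moved stays moved. The work goes in short steps, each a Python script; the robot and the scene stay as the last script left them, time stands still between calls to the robot, and variables do not carry over. Pictures are saved under pics/ and viewed, at most 14 in all, crops included, and the job is handed in when it is done.

```bash
ls; mkdir -p pics
cat > h.py <<'E'
import numpy as np, cv2
from workcell import *
def cam(name):
    p=camera_params(name); im,d=capture(name); return p,im,d
def world(p,d):
    f=200/np.tan(np.radians(p["fov_y"])/2); H,W=d.shape
    K=np.array([[f,0,p["cx"]],[0,f,p["cy"]],[0,0,1]])
    v,u=np.mgrid[0:H,0:W].astype(float)
    pts=np.stack([u.ravel(),v.ravel()],1)[:,None]
    n=cv2.undistortPoints(pts,K,np.array([p["k1"],0,0,0.]))[:,0]
    z=d.ravel(); c=np.stack([n[:,0]*z,n[:,1]*z,z,np.ones_like(z)],1)
    w=(np.linalg.inv(p["camera_from_world"])@c.T).T[:,:3].reshape(H,W,3)
    w[d==0]=np.nan
    return w
def save(im,n): cv2.imwrite("pics/"+n,im[:,:,::-1])
E
python3 - <<'E'
from h import *
for n in ("scene","side"):
    p,im,d=cam(n); save(im,n+"0.png"); np.savez(n+"0.npz",im=im,w=world(p,d))
    print(n,np.linalg.inv(p["camera_from_world"])[:3].round(3),p["fov_y"],p["k1"])
print(get_obs()["clock"], get_obs()["tcp_rot"])
E
```

```text
pics
scene [[-0.644 -0.467  0.606 -0.27 ]
 [-0.765  0.382 -0.519  0.678]
 [ 0.011 -0.798 -0.603  0.895]] 46.167323981255905 -0.017158362808354016
side [[ 0.835 -0.234  0.498 -0.273]
 [-0.55  -0.386  0.741 -1.226]
 [ 0.019 -0.892 -0.451  0.823]] 42.15567524955088 -0.05826002292279709
0.1 [-3.14042972e+00  5.43233608e-05  4.40726621e-01]
```

View pics/scene0.png

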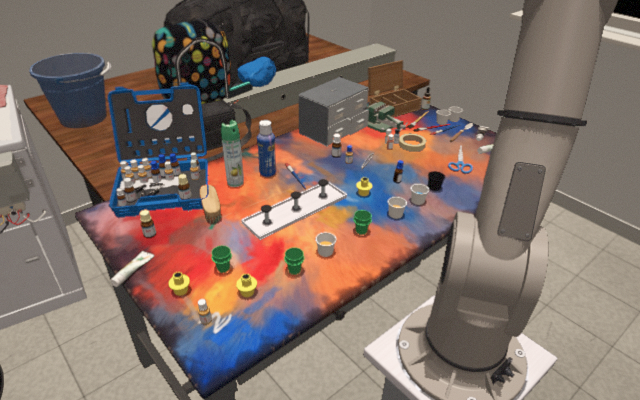

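View pics/side0.png

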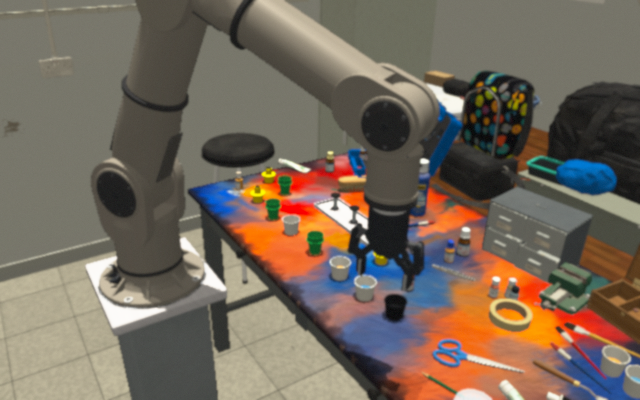

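The scene view shows three white cups at (326,244), (397,208) and (419,195), with the black one at (436,180). Liners are at (222,259), (294,261) and (363,222), and lids at (179,283), (247,285) and (364,187). The posts are at (266,213), (296,198) and (323,186). The bottles are at (203,311) and (399,172).

Run:
```python
from h import *
z=np.load("scene0.npz"); w=z["w"]
def circ(u,v,r,z0,z1):
    q=w[v-r:v+r+1,u-r:u+r+1].reshape(-1,3); q=q[(q[:,2]>z0)&(q[:,2]<z1)]
    if len(q)<3: return None
    (c,R)=cv2.minEnclosingCircle(q[:,:2].astype(np.float32)); return np.round([*c,R,len(q),np.nanmax(q[:,2])],4)
for n,u,v in [("c",326,244),("c",397,208),("c",419,195),("black",436,180)]: print(n,circ(u,v,14,.040,.056))
for n,u,v in [("l",222,259),("l",294,261),("l",363,222)]: print(n,circ(u,v,15,.05,.07))
for n,u,v in [("d",179,283),("d",247,285),("d",364,187)]: print(n,circ(u,v,14,.025,.036),circ(u,v,14,.045,.062))
for n,u,v in [("p",266,213),("p",296,198),("p",323,186)]: print(n,circ(u,v,12,.052,.066))
for n,u,v in [("b",203,311),("b",399,172),("b?",349,155),("b?",336,146),("b?",147,222)]: print(n,circ(u,v,16,.02,.09))
```

```text
c [4.474e-01 1.300e-02 3.060e-02 1.030e+02 5.200e-02]
c [ 4.351e-01 -2.670e-01  3.160e-02  1.090e+02  5.270e-02]
c [ 4.319e-01 -3.378e-01  7.050e-02  1.020e+02  5.180e-02]
black [ 4.366e-01 -4.379e-01  7.810e-02  1.180e+02  5.290e-02]
l [5.726e-01 2.716e-01 2.780e-02 1.480e+02 6.570e-02]
l [4.452e-01 1.277e-01 2.720e-02 1.510e+02 6.470e-02]
l [ 4.449e-01 -1.268e-01  2.920e-02  1.310e+02  6.480e-02]
d [5.712e-01 3.950e-01 2.710e-02 1.750e+02 3.590e-02] [5.716e-01 3.959e-01 1.370e-02 8.200e+01 6.100e-02]
d [4.588e-01 2.678e-01 2.660e-02 1.800e+02 3.600e-02] [4.576e-01 2.674e-01 1.370e-02 7.700e+01 6.130e-02]
d [ 5.796e-01 -2.726e-01  2.730e-02  8.400e+01  3.580e-02] [ 5.807e-01 -2.717e-01  1.520e-02  4.700e+01  6.050e-02]
p [6.535e-01 6.810e-02 1.840e-02 7.300e+01 6.530e-02]
p [ 6.494e-01 -4.340e-02  1.770e-02  6.700e+01  6.440e-02]
p [ 6.503e-01 -1.526e-01  1.890e-02  6.100e+01  6.550e-02]
b [4.462e-01 3.954e-01 1.450e-02 1.970e+02 6.980e-02]
b [ 5.127e-01 -3.907e-01  6.340e-02  1.470e+02  8.370e-02]
b? [ 7.840e-01 -3.613e-01  4.760e-02  2.060e+02  7.780e-02]
b? [ 8.246e-01 -4.269e-01  1.111e-01  4.780e+02  8.720e-02]
b? [8.736e-01 3.474e-01 6.680e-02 4.280e+02 8.500e-02]
```

Run:
```python
from h import *
P=[(.447,.013),(.435,-.267),(.432,-.35),(.573,.272),(.445,.128),(.445,-.127),(.571,.395),(.459,.268),(.58,-.272),(.651,.068),(.65,-.043),(.65,-.153)]
for yaw in (-np.pi/2,np.pi/2,0):
    print(yaw,[solve_ik([x,y,.06],[np.pi,0,yaw]) is not None and solve_ik([x,y,.25],[np.pi,0,yaw]) is not None for x,y in P])
for yaw in (-np.pi/2,np.pi/2):
    q=solve_ik([.46,-.3,.3],[np.pi,0,yaw]); print(yaw,None if q is None else np.round(q,2))
goto([.47,-.30,.30],[np.pi,0,0])
p,im,d=cam("wrist"); save(im,"w1.png"); np.savez("w1.npz",im=im,w=world(p,d))
print(np.linalg.inv(p["camera_from_world"])[:3].round(3),get_obs()["clock"],get_obs()["qpos"])
```

```text
-1.5707963267948966 [False, True, True, True, True, False, True, True, True, True, True, True]
1.5707963267948966 [True, True, True, True, True, True, True, True, True, True, True, True]
0 [True, True, True, True, True, True, True, True, True, True, True, True]
-1.5707963267948966 [ 0.25  0.17  0.24  1.84 -0.04  1.14 -2.64]
1.5707963267948966 [ 0.7   0.19 -0.27  1.81  0.05  1.15  0.41]
[[ 0.    -0.963 -0.271  0.539]
 [-1.     0.    -0.001 -0.301]
 [ 0.001  0.271 -0.963  0.429]] 1.5167 [ 4.49043375e-01  1.89251153e-01  6.45635112e-03  1.80602044e+00
 -1.00872613e-03  1.14654845e+00 -1.11617449e+00]
```

View pics/w1.png

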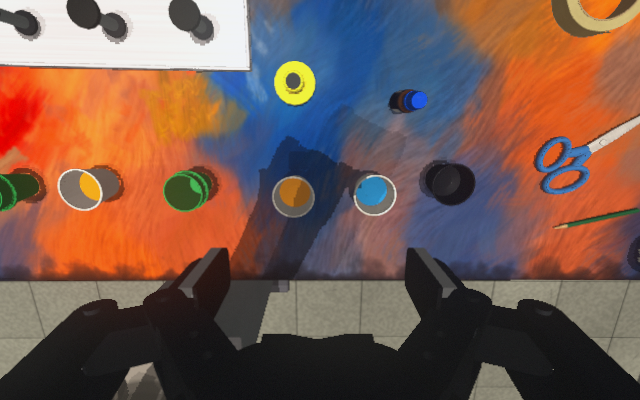

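The wrist view shows cups at (293,196) and (375,193), and (82,189) partly at left; the black cup is at (448,182). Also visible are the lid at (294,82), the blue-capped bottle at (410,100), liners at (188,190) and (5,190), and the posts at top left.

```bash
cat >> h.py <<'E'
BAND=dict(cup=(.041,.054,.0285),liner=(.053,.067,.0255),lid=(.026,.037,.026),spout=(.047,.061,.012),post=(.053,.066,.017),bottle=(.03,.095,.014))
from scipy.optimize import least_squares
def find(w,kind,x,y,dz=0,rad=.05):
    z0,z1,R=BAND[kind]; q=w.reshape(-1,3); c=np.array([x,y])
    q=q[(q[:,2]>z0+dz)&(q[:,2]<z1+dz)]
    for _ in range(4):
        s=q[np.hypot(*(q[:,:2]-c).T)<rad]
        if len(s)<8: return None
        c,r=cv2.minEnclosingCircle(s[:,:2].astype(np.float32)); c=np.array(c); rad=R+.007
    return np.round([*c,r,np.percentile(s[:,2],90)],4)
E
python3 - <<'E'
from h import *
w=np.load("w1.npz")["w"]
for k,x,y in [("cup",.447,.013),("cup",.435,-.267),("cup",.432,-.35),("liner",.445,-.127),("lid",.58,-.272),("spout",.58,-.272),("post",.651,.068),("post",.65,-.043),("post",.65,-.153),("bottle",.54,-.39)]: print(k,find(w,k,x,y))
# touch test, pads ~50 mm apart
gripper_to(50/85)
goto([.53,-.21,.05],[np.pi,0,np.pi/2]); print(get_obs()["grip_width"])
movel([.53,-.21,.022],feed=.1)
f0=get_obs()["force"][2]
for z in np.arange(.021,-.002,-.001):
    movel([.53,-.21,z],feed=.03); f=get_obs()["force"][2]-f0
    if abs(f)>4: break
print("touch",z,f,get_obs()["eef_pos"],get_obs()["clock"])
movel([.53,-.21,.06])
E
```

```text
cup [0.4468 0.0117 0.0291 0.0488]
cup [ 0.438  -0.2696  0.0287  0.0493]
cup [ 0.44   -0.3789  0.0287  0.0494]
liner [ 0.4469 -0.1285  0.0254  0.0629]
lid [ 0.5817 -0.2735  0.0257  0.0336]
spout [ 0.5816 -0.2736  0.0125  0.0577]
post None
post [ 0.651  -0.0454  0.0175  0.0614]
post [ 0.6494 -0.1548  0.0172  0.0614]
bottle [ 0.56   -0.4144  0.0141  0.0787]
0.5900617572402848
touch 0.009999999999999992 21.29598427620745 [ 0.53015538 -0.21006489  0.01091377] 6.5583
```

```bash
cat >> h.py <<'E'
ORI=[np.pi,0,np.pi/2]
TZ=dict(cup=.040,liner=.060,lid=.050); OPEN=dict(cup=.95,liner=.85,lid=.6); MIDW=dict(cup=57/85,liner=50/85,lid=24/85)
HZ=.26
def look(x,y,z=HZ):
    goto([x,y,z],ORI); hold(.1); p,im,d=cam("wrist"); return im,world(p,d)
def ok(kind,r): return r is not None and abs(r[2]-BAND[kind][2])<.0025
def pick(kind,x,y,f=30):
    gripper_to(OPEN[kind]); im,w=look(x,y); r=find(w,kind,x,y)
    print(kind,"seen",r)
    if not ok(kind,r):
        save(im,"fail.png"); raise SystemExit("not found")
    x,y=r[:2]
    movel([x,y,TZ[kind]+.03],feed=.3); movel([x,y,TZ[kind]],feed=.1)
    gripper_to(0,f_grip=f); movel([x,y,HZ],feed=.25); o=get_obs()
    print(" grip",o["grip_width"]*85,o["grasp_force"],o["clock"])
    if abs(o["grip_width"]-MIDW[kind])*85>6: raise SystemExit("grip odd")
def place(kind,x,y,h):
    """h: height of the part's underside when home"""
    goto([x,y,HZ],ORI); zt=TZ[kind]+h
    f0=get_obs()["force"][2]
    movel([x,y,zt+.02],feed=.25); movel([x,y,zt+.001],feed=.06)
    print(" fz",get_obs()["force"][2]-f0, np.round(get_obs()["eef_pos"],4))
    gripper_to(OPEN[kind]); hold(.1); movel([x,y,HZ],feed=.3)
E
python3 - <<'E'
from h import *
im,w=look(.62,-.045,.36); save(im,"w2.png")
P=[]
for x,y in [(.652,.065),(.651,-.0454),(.6494,-.1548)]: P.append(find(w,"post",x,y)); print(P[-1])
P=np.array(P); np.save("posts.npy",P)
assert all(ok("post",r) for r in P)
pick("cup",.4468,.0117); place("cup",*P[0][:2],.06)
im,w=look(*P[0][:2]); save(im,"w3.png"); print("placed",find(w,"cup",*P[0][:2],dz=.06),get_obs()["clock"])
E
```

```text
[0.6537 0.0655 0.0168 0.0616]
[ 0.6521 -0.0439  0.0169  0.0616]
[ 0.6503 -0.1538  0.0172  0.0616]
cup seen [0.4479 0.0129 0.0287 0.0493]
 grip 53.86903905894085 31.812751741090324 12.5583
 fz 1.2187027193924727 [0.6537 0.0655 0.1009]
placed [0.6535 0.0655 0.0286 0.1092] 16.1583
```

Run:
```python
from h import *
P=np.load("posts.npy")
for (x,y),p in [((.438,-.2696),P[1]),((.44,-.3789),P[2])]:
    pick("cup",x,y); place("cup",*p[:2],.06)
im,w=look(.60,-.045,.34); save(im,"w4.png")
C=[find(w,"cup",*p[:2],dz=.06) for p in P]; print(np.array(C)-P,get_obs()["clock"]); np.save("cups.npy",C)
```

```text
cup seen [ 0.4378 -0.2685  0.0286  0.0493]
 grip 54.16728774943394 31.83222255203873 20.6333
 fz 1.472772724603566 [ 0.6521 -0.0439  0.1009]
cup seen [ 0.4399 -0.3779  0.0285  0.0492]
 grip 54.684417025444816 31.82047104695812 28.6333
 fz 0.7654666040382779 [ 0.6504 -0.1539  0.1009]
[[-3.00e-04 -5.00e-04  1.17e-02  4.77e-02]
 [-2.00e-04  0.00e+00  1.17e-02  4.76e-02]
 [ 1.00e-04  2.00e-04  1.17e-02  4.76e-02]] 32.9333
```

View pics/w4.png

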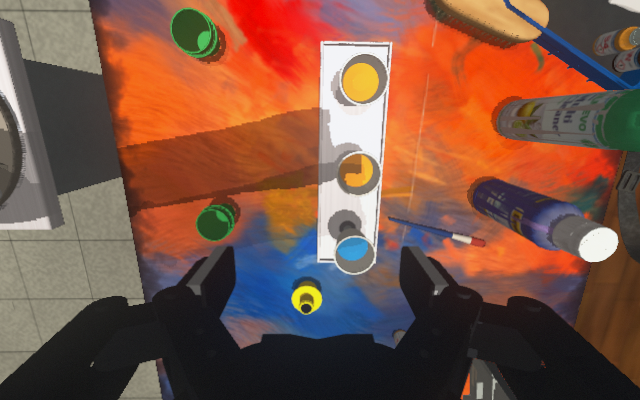

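All three cups stand on their posts, at (363,79), (358,172) and (353,250). Next is the first liner.

Run:
```python
from h import *
C=np.load("cups.npy")
pick("liner",.4469,-.1285,25); place("liner",*C[2][:2],.065)
im,w=look(*C[2][:2]); save(im,"w5.png"); r=find(w,"liner",*C[2][:2],dz=.065)
print("liner-cup",r-C[2],"cup",find(w,"cup",*C[2][:2],dz=.06),"want top .127 got",r[3],get_obs()["clock"])
```

```text
liner seen [ 0.4472 -0.1281  0.0251  0.0633]
 grip 47.409188299514405 25.94404180082506 36.5917
 fz 1.2567649872901254 [ 0.6503 -0.1537  0.1259]
liner-cup [-0.0005  0.     -0.0037  0.0189] cup [ 0.6494 -0.1527  0.0285  0.1122] want top .127 got 0.1281 39.9667
```

View pics/w5.png

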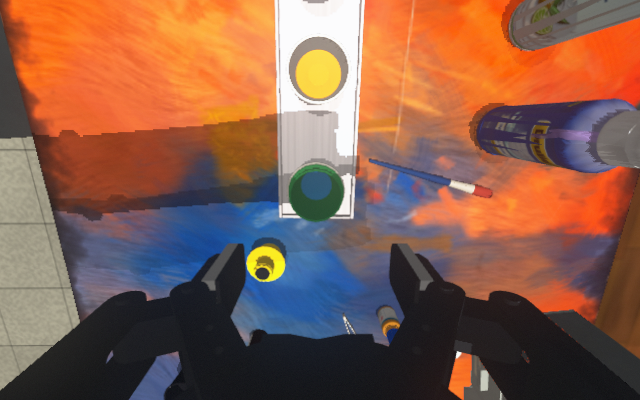

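The liner at (316,192) is fully home: its top reads 0.128, against 0.127 expected plus about 1 mm of camera bias. I'll do the remaining liners and lids the same way.

Run:
```python
from h import *
C=np.load("cups.npy")
def chk(kind,i,h):
    im,w=look(*C[i][:2]); save(im,f"k{kind}{i}.png"); r=find(w,kind,*C[i][:2],dz=h); print(" ->",r[:2]-C[i][:2],r[2:],get_obs()["clock"],flush=True)
    assert ok(kind,r) and np.hypot(*(r[:2]-C[i][:2]))<.003
pick("lid",.5817,-.2735,25); place("lid",*C[2][:2],.099); chk("lid",2,.099)
for xy,i in [((.446,.128),1),((.5735,.271),0)]:
    pick("liner",*xy,25); place("liner",*C[i][:2],.065); chk("liner",i,.065)
for xy,i in [((.4588,.268),1),((.572,.395),0)]:
    pick("lid",*xy,25); place("lid",*C[i][:2],.099); chk("lid",i,.099)
```

```text
lid seen [ 0.5822 -0.2723  0.0259  0.0335]
 grip 22.376202968821165 25.057543516159058 43.6167
 fz 0.4688602386600792 [ 0.6504 -0.1536  0.15  ]
 -> [0.0002 0.    ] [0.0261 0.1326] 46.6083
liner seen [0.445  0.1262 0.0251 0.0631]
 grip 47.75923743637672 25.924629980654572 50.8667
 fz 1.9646161239519029 [ 0.6519 -0.0439  0.1259]
 -> [-0.0006  0.    ] [0.0253 0.128 ] 54.45
liner seen [0.5312 0.2656 0.0253 0.0631]
 grip 47.44944371156221 25.919528332015034 58.525
 fz -0.5473571372557948 [0.6533 0.065  0.1259]
 -> [0.0002 0.0001] [0.0251 0.1281] 62.0
lid seen [0.4601 0.267  0.0258 0.0335]
 grip 22.709416267794673 24.851341545581818 66.125
 fz -0.711516825249235 [ 0.6519 -0.0439  0.15  ]
 -> [ 5.e-04 -1.e-04] [0.026  0.1326] 69.875
lid seen [0.5724 0.3946 0.026  0.0335]
 grip 22.76588444563629 24.994501769542694 74.425
 fz -0.6407320894322583 [0.6534 0.065  0.15  ]
 -> [ 0.0007 -0.0002] [0.026  0.1327] 78.0917
```

Run:
```python
from h import *
C=np.load("cups.npy")
im,w=look(.55,-.045,.36); save(im,"w9.png")
for c in C:
    print([find(w,k,*c[:2],dz=h,rad=.035) for k,h in (("lid",.099),("spout",.099))])
p,im,d=cam("scene"); save(cv2.resize(im[150:350,150:450],None,fx=2.5,fy=2.5),"s9.png"); print(get_obs()["clock"])
```

```text
[array([0.6536, 0.0643, 0.0259, 0.1328]), array([0.6538, 0.0649, 0.0131, 0.1567])]
[array([ 0.6522, -0.0438,  0.0259,  0.1327]), array([ 0.6521, -0.0439,  0.0127,  0.1568])]
[array([ 0.6562, -0.1475,  0.0245,  0.1327]), None]
79.0417
```

View pics/s9.png

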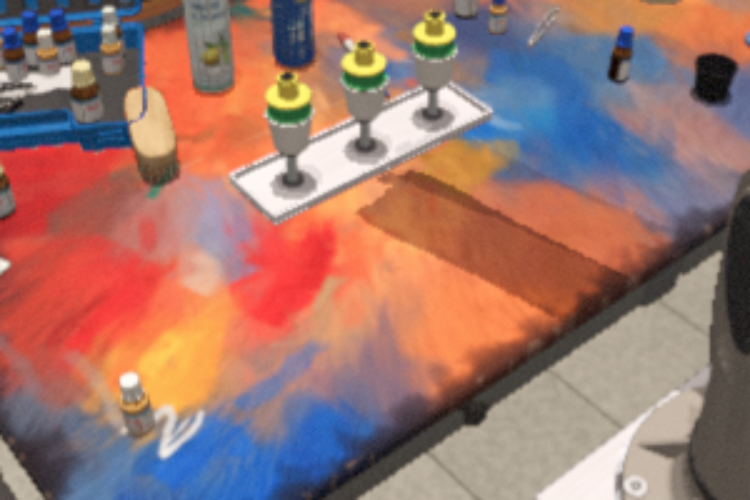

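All three stacks are upright and nested on their posts, with lids at (288,95), (363,65) and (434,35). Both bottles are still standing, so I'm handing in.

```bash
python3 -c "
from workcell import *
print(finish_job())"
```

```text
the job is handed in; nothing more can be done
None
```

The job is handed in at about 79 s on the robot's clock: all three white cups stand on their own posts with liner and lid home by camera check, and both bottles are still standing; the judge returned no verdict.

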